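# Refill the sweet-tin display and close its fence

## Robot

A 6-joint arm with a two-finger parallel gripper is mounted at the origin on a cart in front of the work surface, level with it; the furniture and walls round the work are solid. World frame = base frame: x ahead of the robot, y to its left, z up, the work surface at z = 0. Lengths are in mm, angles in rad, forces in N, time in s.
With the tool pointing down it reaches from about 400 to 925 mm from the base axis. Payload 12.5 kg.
Tool frame: the origin (TCP) lies midway between the tips of the shut fingers; the grasp point (between the pads) lies 19 mm behind it (env.tcp_to_grasp is the distance from the TCP to the grasp point, in mm); z points along the fingers, y is the line along which they close (so a half turn about z gives the same grasp; the last joint's range is limited). The gripper opens to 95 mm and grips with 3 to 60 N. Pads are 20 mm wide; open, the fingers measure 119 mm over their backs; the gripper's body (75 mm by 180 mm) begins 59 mm behind the grasp point.
Start: joints at [1.104, 0.491, 1.559, -0, 1.092, -0.106], TCP at [220.624, 584.784, 214.661] pointing down, gripper open.
Joint ranges: [-3.1, 3.1], [-0.84, 2.19], [0.05, 2.79], [-1.13, 4.28], [0.06, 2.93], [-2.69, 2.69]. Speed limits (rad/s): [2.22, 2.22, 2.79, 3.14, 3.14, 3.14].

## Interface

Orientations are given as [roll, pitch, yaw] about the fixed x, y, z axes, in that order (R = Rz(yaw) Ry(pitch) Rx(roll)).
In Python, from cell import env gives the robot as it stands. The module is installed in compiled form; this text tells all that it offers.
- The arm moves only by the tool step_arm, never from a script. Its argument "plan" is a list that holds one entry, the list of rows, each a list of 5 numbers: the shift along the tool's x, y, z in mm, then the turn about the tool's z in degrees, then the opening, from -1 (shut) to 1 (fully open). A call has 1 to 8 rows; each row is the pose to reach, as a shift and turn from the pose commanded when the call began, along the tool's axes at that moment; what a row does not reach only later rows make up. A row lasts 1/12 s, in which the tool goes at most 41.7 mm and 7.16 degrees, less where a joint would pass 70% of its speed; a pose out of reach is approached as far as the arm can. A call with a gripper value outside its range is refused whole. The fingers move at their own pace and stop on an object; the grip force is fixed at half the most. Time passes only in rows, so rows that repeat a pose let the fingers close. It gives the time, the measured TCP pose, the force, the opening and the grip force at its end, in the units of the state.
- env.state(): the state, without advancing time (a new reading comes with each control period).
- env.read_camera(name): name is "scene" or "top" or "wrist"; returns the picture (400x640x3 uint8, blue, green, red); there is no depth.
- env.get_calibration(name): a dict with "K" (3x3 intrinsics, pixels), "D" ([k1, k2, p1, p2, k3] as OpenCV has them; the pictures are not rectified), "extrinsics" (4x4, takes a point from world to camera coordinates). Camera axes: x right, y up, looking along -z (the intrinsics and any distortion apply to the point x, -y, -z); pixel columns grow to the right and rows downward; lengths in mm; the calibration is good to about 2 mm. A picture is of the moment at which its call begins: read the wrist's pose just before it. get_calibration takes no time and is no camera call; for the wrist camera it gives the pose at the moment of the call.
- env.job_done(): hands the job in; it is judged then, once.
The state is a dict: "t": time; "joints": joint angles; "qvel": joint speeds; "tau": joint torques, N m; "eef_pos": TCP position; "tcp_rot": TCP orientation; "ft_force": force on the tool from outside, world axes, zero at the start; "moment": the same for the moment, N m; "opening": opening from 0.0 (shut) to 1.0 (fully open); "grip_force": force on a finger pad.
Only numpy, scipy, OpenCV 4.12 (cv2) and the standard library are available. Lean on these libraries where they do the work, as an engineer would, in place of code of your own. Each camera call takes 0.05 s, during which the arm holds its last target. There are 200 camera calls.

## Task

First squeeze the release lever of the display rack's sliding fence, slide the fence to its last notch so that the lane is fully open, and let the lever go. Then lift the look-alike sweet tins to feel which are full: stand every full one flat in a single row in the rack's lane between the stop and the fence, and every empty one flat in the wooden tray, side by side. Finally squeeze the lever again and slide the fence up to the notch that holds the row snugly together against the stop, and let go so that it locks; do not disturb the candle, the stone or the stamp.

Things in the scene. Friction and masses are not known exactly. Their poses are not given: they have to be found in the camera images.
- rack: fixed display rack, 120 x 368 mm, with a lane for one row of tins along its y: floor 4 mm above the counter, 70 mm wide (x -35 to +35 mm) between 4 mm thick lips rising 6 mm above the floor. Wooden stop 30 mm high at the -y end, other end (y = +206 mm) open. Toothed rail at x = +60 mm, 10.5 mm high. Origin: on the counter under the lane's midline; z up, x away from the robot
- stop_face (a point): point on the lane side of the wooden stop (rack x = 0, y = -150 mm), at floor level; axes as the rack's; the row of tins starts here and runs to +y
- fence_face (a point): point on the tin side of the sliding wooden fence (board 64 x 10 mm, top 33.5 mm above the counter), on the lane's midline, 20 mm above the counter; axes as the rack's; tins belong between stop_face and here
- grip (a point): grip point on the fence carriage (rack x = +60 mm, 46 mm up) between two uprights 22 to 24 mm wide in x, tops 62 mm up: fixed black grip (outer face 26 mm to -y of here) and steel lever (outer face 25 mm to +y when let go, hinged at its foot 8 mm up). Squeeze both from above, fingers closing along rack y: the lever yields about 10 mm at 3 to 6 N; carriage below: up to 25 mm high
- lever (a joint): release lever, rad: 0 = let go, pawl fully in a notch; 0.26 = squeezed to its stop. The pawl is clear of the rail's teeth above 0.17; let go over a tooth it stays at about 0.15 and the fence is not locked. A spring returns it
- fence (a joint): fence position, m, growing to rack +y (lane wider); lane length from stop_face to fence_face = 0.035 + this value. Notches at 0, 31, 62, 93, 124, 155, 186, 217 mm (play 2 mm each way); 217 is fully open, end stop 222. Slides only while the lever is squeezed (1 to 2 N, plus the tins it pushes); if the lever slips free it locks at the next notch; may start with the pawl on a tooth
- tray: fixed shallow wooden tray for the empties, outside 123 x 163 mm (x, y), walls 4 mm thick and 9 mm high over the counter, floor about 4 mm above the counter. Origin: centre of its underside, z up
- tin_a: flat round lidded sweet tin, 62 mm across, 22 mm high; all look alike; a full one weighs 270 to 410 g, an empty one 50 to 70 g; neither looks nor place tell which (2 or 3 full and 1 or 2 empty ones are there). Origin: centre of its underside, z up
- tin_b: flat round lidded sweet tin, 62 mm across, 22 mm high; all look alike; a full one weighs 270 to 410 g, an empty one 50 to 70 g; neither looks nor place tell which (2 or 3 full and 1 or 2 empty ones are there). Origin: centre of its underside, z up
- tin_c: flat round lidded sweet tin, 62 mm across, 22 mm high; all look alike; a full one weighs 270 to 410 g, an empty one 50 to 70 g; neither looks nor place tell which (2 or 3 full and 1 or 2 empty ones are there). Origin: centre of its underside, z up
- tin_d: flat round lidded sweet tin, 62 mm across, 22 mm high; all look alike; a full one weighs 270 to 410 g, an empty one 50 to 70 g; neither looks nor place tell which (2 or 3 full and 1 or 2 empty ones are there). Origin: centre of its underside, z up
- tin_e: flat round lidded sweet tin, 62 mm across, 22 mm high; all look alike; a full one weighs 270 to 410 g, an empty one 50 to 70 g; neither looks nor place tell which (2 or 3 full and 1 or 2 empty ones are there). Origin: centre of its underside, z up
- candle: bystander: striped candle, 48 mm across, 65 mm high, origin at the centre of its underside
- pebble: bystander: polished stone, about 30 x 37 x 20 mm, origin under its middle
- wood_stamp: bystander: wooden stamp with a round knob, 28 x 52 x 71 mm, origin at the centre of its underside
- receipt_printer: obstacle: fixed black printer to the right, about 180 x 140 mm (x, y), 110 mm high, origin under its middle
Mind the look-alikes: they are no part of the job. What is shaped like the tin_c but orange is not meant.

How it is judged (in metres and radians):
On the way, in this order (a step that is already met when the one before it is completed fails the run):
1. the fence is locked fully open in the last notch, the lever let go (value of joint fence above 0.212 m and value of joint lever below 0.06 rad), for 0.2 s.
2. every tin is sorted: a heavy one flat in the lane between stop and fence, a light one flat in the tray (((x of tin_a in the frame of rack between -0.012 and 0.012 m and z of tin_a in the frame of rack below 0.01 m and y of tin_a in the frame of stop_face above 0.025 m and y of tin_a in the frame of fence_face below -0.025 m and angle between tin_a's own z axis and vertical below 0.1 rad and contact force between tin_a and rack above 1.6 N) or (x of tin_a in the frame of tray between -0.045 and 0.045 m and y of tin_a in the frame of tray between -0.06 and 0.06 m and z of tin_a in the frame of tray below 0.012 m and angle between tin_a's own z axis and vertical below 0.1 rad and contact force between tin_a and tray below 1.3 N)) and ((x of tin_b in the frame of rack between -0.012 and 0.012 m and z of tin_b in the frame of rack below 0.01 m and y of tin_b in the frame of stop_face above 0.025 m and y of tin_b in the frame of fence_face below -0.025 m and angle between tin_b's own z axis and vertical below 0.1 rad and contact force between tin_b and rack above 1.6 N) or (x of tin_b in the frame of tray between -0.045 and 0.045 m and y of tin_b in the frame of tray between -0.06 and 0.06 m and z of tin_b in the frame of tray below 0.012 m and angle between tin_b's own z axis and vertical below 0.1 rad and contact force between tin_b and tray below 1.3 N)) and ((x of tin_c in the frame of rack between -0.012 and 0.012 m and z of tin_c in the frame of rack below 0.01 m and y of tin_c in the frame of stop_face above 0.025 m and y of tin_c in the frame of fence_face below -0.025 m and angle between tin_c's own z axis and vertical below 0.1 rad and contact force between tin_c and rack above 1.6 N) or (x of tin_c in the frame of tray between -0.045 and 0.045 m and y of tin_c in the frame of tray between -0.06 and 0.06 m and z of tin_c in the frame of tray below 0.012 m and angle between tin_c's own z axis and vertical below 0.1 rad and contact force between tin_c and tray below 1.3 N)) and ((x of tin_d in the frame of rack between -0.012 and 0.012 m and z of tin_d in the frame of rack below 0.01 m and y of tin_d in the frame of stop_face above 0.025 m and y of tin_d in the frame of fence_face below -0.025 m and angle between tin_d's own z axis and vertical below 0.1 rad and contact force between tin_d and rack above 1.6 N) or (x of tin_d in the frame of tray between -0.045 and 0.045 m and y of tin_d in the frame of tray between -0.06 and 0.06 m and z of tin_d in the frame of tray below 0.012 m and angle between tin_d's own z axis and vertical below 0.1 rad and contact force between tin_d and tray below 1.3 N)) and ((x of tin_e in the frame of rack between -0.012 and 0.012 m and z of tin_e in the frame of rack below 0.01 m and y of tin_e in the frame of stop_face above 0.025 m and y of tin_e in the frame of fence_face below -0.025 m and angle between tin_e's own z axis and vertical below 0.1 rad and contact force between tin_e and rack above 1.6 N) or (x of tin_e in the frame of tray between -0.045 and 0.045 m and y of tin_e in the frame of tray between -0.06 and 0.06 m and z of tin_e in the frame of tray below 0.012 m and angle between tin_e's own z axis and vertical below 0.1 rad and contact force between tin_e and tray below 1.3 N))), for 0.2 s.
At the end, for the whole second after the job is handed in: full tins flat in the lane between stop and fence, row closed up (neighbours' centres under 70 mm apart, first within 39 mm of the stop, last within 39 mm of the fence), lever let go and locked (under 0.06 rad); empty tins flat in the tray; all at rest (all of step 2 and ((x of tin_a in the frame of tray between -0.045 and 0.045 m and y of tin_a in the frame of tray between -0.06 and 0.06 m and z of tin_a in the frame of tray below 0.012 m and angle between tin_a's own z axis and vertical below 0.1 rad and contact force between tin_a and tray below 1.3 N) or (horizontal distance between tin_a and tin_b below 0.07 m and x of tin_b in the frame of rack between -0.012 and 0.012 m and z of tin_b in the frame of rack below 0.01 m and y of tin_b in the frame of stop_face above 0.025 m and y of tin_b in the frame of fence_face below -0.025 m and angle between tin_b's own z axis and vertical below 0.1 rad) or (horizontal distance between tin_a and tin_c below 0.07 m and x of tin_c in the frame of rack between -0.012 and 0.012 m and z of tin_c in the frame of rack below 0.01 m and y of tin_c in the frame of stop_face above 0.025 m and y of tin_c in the frame of fence_face below -0.025 m and angle between tin_c's own z axis and vertical below 0.1 rad) or (horizontal distance between tin_a and tin_d below 0.07 m and x of tin_d in the frame of rack between -0.012 and 0.012 m and z of tin_d in the frame of rack below 0.01 m and y of tin_d in the frame of stop_face above 0.025 m and y of tin_d in the frame of fence_face below -0.025 m and angle between tin_d's own z axis and vertical below 0.1 rad) or (horizontal distance between tin_a and tin_e below 0.07 m and x of tin_e in the frame of rack between -0.012 and 0.012 m and z of tin_e in the frame of rack below 0.01 m and y of tin_e in the frame of stop_face above 0.025 m and y of tin_e in the frame of fence_face below -0.025 m and angle between tin_e's own z axis and vertical below 0.1 rad)) and ((x of tin_b in the frame of tray between -0.045 and 0.045 m and y of tin_b in the frame of tray between -0.06 and 0.06 m and z of tin_b in the frame of tray below 0.012 m and angle between tin_b's own z axis and vertical below 0.1 rad and contact force between tin_b and tray below 1.3 N) or (horizontal distance between tin_b and tin_a below 0.07 m and x of tin_a in the frame of rack between -0.012 and 0.012 m and z of tin_a in the frame of rack below 0.01 m and y of tin_a in the frame of stop_face above 0.025 m and y of tin_a in the frame of fence_face below -0.025 m and angle between tin_a's own z axis and vertical below 0.1 rad) or (horizontal distance between tin_b and tin_c below 0.07 m and x of tin_c in the frame of rack between -0.012 and 0.012 m and z of tin_c in the frame of rack below 0.01 m and y of tin_c in the frame of stop_face above 0.025 m and y of tin_c in the frame of fence_face below -0.025 m and angle between tin_c's own z axis and vertical below 0.1 rad) or (horizontal distance between tin_b and tin_d below 0.07 m and x of tin_d in the frame of rack between -0.012 and 0.012 m and z of tin_d in the frame of rack below 0.01 m and y of tin_d in the frame of stop_face above 0.025 m and y of tin_d in the frame of fence_face below -0.025 m and angle between tin_d's own z axis and vertical below 0.1 rad) or (horizontal distance between tin_b and tin_e below 0.07 m and x of tin_e in the frame of rack between -0.012 and 0.012 m and z of tin_e in the frame of rack below 0.01 m and y of tin_e in the frame of stop_face above 0.025 m and y of tin_e in the frame of fence_face below -0.025 m and angle between tin_e's own z axis and vertical below 0.1 rad)) and ((x of tin_c in the frame of tray between -0.045 and 0.045 m and y of tin_c in the frame of tray between -0.06 and 0.06 m and z of tin_c in the frame of tray below 0.012 m and angle between tin_c's own z axis and vertical below 0.1 rad and contact force between tin_c and tray below 1.3 N) or (horizontal distance between tin_c and tin_a below 0.07 m and x of tin_a in the frame of rack between -0.012 and 0.012 m and z of tin_a in the frame of rack below 0.01 m and y of tin_a in the frame of stop_face above 0.025 m and y of tin_a in the frame of fence_face below -0.025 m and angle between tin_a's own z axis and vertical below 0.1 rad) or (horizontal distance between tin_c and tin_b below 0.07 m and x of tin_b in the frame of rack between -0.012 and 0.012 m and z of tin_b in the frame of rack below 0.01 m and y of tin_b in the frame of stop_face above 0.025 m and y of tin_b in the frame of fence_face below -0.025 m and angle between tin_b's own z axis and vertical below 0.1 rad) or (horizontal distance between tin_c and tin_d below 0.07 m and x of tin_d in the frame of rack between -0.012 and 0.012 m and z of tin_d in the frame of rack below 0.01 m and y of tin_d in the frame of stop_face above 0.025 m and y of tin_d in the frame of fence_face below -0.025 m and angle between tin_d's own z axis and vertical below 0.1 rad) or (horizontal distance between tin_c and tin_e below 0.07 m and x of tin_e in the frame of rack between -0.012 and 0.012 m and z of tin_e in the frame of rack below 0.01 m and y of tin_e in the frame of stop_face above 0.025 m and y of tin_e in the frame of fence_face below -0.025 m and angle between tin_e's own z axis and vertical below 0.1 rad)) and ((x of tin_d in the frame of tray between -0.045 and 0.045 m and y of tin_d in the frame of tray between -0.06 and 0.06 m and z of tin_d in the frame of tray below 0.012 m and angle between tin_d's own z axis and vertical below 0.1 rad and contact force between tin_d and tray below 1.3 N) or (horizontal distance between tin_d and tin_a below 0.07 m and x of tin_a in the frame of rack between -0.012 and 0.012 m and z of tin_a in the frame of rack below 0.01 m and y of tin_a in the frame of stop_face above 0.025 m and y of tin_a in the frame of fence_face below -0.025 m and angle between tin_a's own z axis and vertical below 0.1 rad) or (horizontal distance between tin_d and tin_b below 0.07 m and x of tin_b in the frame of rack between -0.012 and 0.012 m and z of tin_b in the frame of rack below 0.01 m and y of tin_b in the frame of stop_face above 0.025 m and y of tin_b in the frame of fence_face below -0.025 m and angle between tin_b's own z axis and vertical below 0.1 rad) or (horizontal distance between tin_d and tin_c below 0.07 m and x of tin_c in the frame of rack between -0.012 and 0.012 m and z of tin_c in the frame of rack below 0.01 m and y of tin_c in the frame of stop_face above 0.025 m and y of tin_c in the frame of fence_face below -0.025 m and angle between tin_c's own z axis and vertical below 0.1 rad) or (horizontal distance between tin_d and tin_e below 0.07 m and x of tin_e in the frame of rack between -0.012 and 0.012 m and z of tin_e in the frame of rack below 0.01 m and y of tin_e in the frame of stop_face above 0.025 m and y of tin_e in the frame of fence_face below -0.025 m and angle between tin_e's own z axis and vertical below 0.1 rad)) and ((x of tin_e in the frame of tray between -0.045 and 0.045 m and y of tin_e in the frame of tray between -0.06 and 0.06 m and z of tin_e in the frame of tray below 0.012 m and angle between tin_e's own z axis and vertical below 0.1 rad and contact force between tin_e and tray below 1.3 N) or (horizontal distance between tin_e and tin_a below 0.07 m and x of tin_a in the frame of rack between -0.012 and 0.012 m and z of tin_a in the frame of rack below 0.01 m and y of tin_a in the frame of stop_face above 0.025 m and y of tin_a in the frame of fence_face below -0.025 m and angle between tin_a's own z axis and vertical below 0.1 rad) or (horizontal distance between tin_e and tin_b below 0.07 m and x of tin_b in the frame of rack between -0.012 and 0.012 m and z of tin_b in the frame of rack below 0.01 m and y of tin_b in the frame of stop_face above 0.025 m and y of tin_b in the frame of fence_face below -0.025 m and angle between tin_b's own z axis and vertical below 0.1 rad) or (horizontal distance between tin_e and tin_c below 0.07 m and x of tin_c in the frame of rack between -0.012 and 0.012 m and z of tin_c in the frame of rack below 0.01 m and y of tin_c in the frame of stop_face above 0.025 m and y of tin_c in the frame of fence_face below -0.025 m and angle between tin_c's own z axis and vertical below 0.1 rad) or (horizontal distance between tin_e and tin_d below 0.07 m and x of tin_d in the frame of rack between -0.012 and 0.012 m and z of tin_d in the frame of rack below 0.01 m and y of tin_d in the frame of stop_face above 0.025 m and y of tin_d in the frame of fence_face below -0.025 m and angle between tin_d's own z axis and vertical below 0.1 rad)) and linear speed of each of tin_a, tin_b, tin_c, tin_d, tin_e below 0.02 m/s and ((x of tin_a in the frame of rack between -0.012 and 0.012 m and z of tin_a in the frame of rack below 0.01 m and y of tin_a in the frame of stop_face between 0.025 and 0.039 m and y of tin_a in the frame of fence_face below -0.025 m and angle between tin_a's own z axis and vertical below 0.1 rad) or (x of tin_b in the frame of rack between -0.012 and 0.012 m and z of tin_b in the frame of rack below 0.01 m and y of tin_b in the frame of stop_face between 0.025 and 0.039 m and y of tin_b in the frame of fence_face below -0.025 m and angle between tin_b's own z axis and vertical below 0.1 rad) or (x of tin_c in the frame of rack between -0.012 and 0.012 m and z of tin_c in the frame of rack below 0.01 m and y of tin_c in the frame of stop_face between 0.025 and 0.039 m and y of tin_c in the frame of fence_face below -0.025 m and angle between tin_c's own z axis and vertical below 0.1 rad) or (x of tin_d in the frame of rack between -0.012 and 0.012 m and z of tin_d in the frame of rack below 0.01 m and y of tin_d in the frame of stop_face between 0.025 and 0.039 m and y of tin_d in the frame of fence_face below -0.025 m and angle between tin_d's own z axis and vertical below 0.1 rad) or (x of tin_e in the frame of rack between -0.012 and 0.012 m and z of tin_e in the frame of rack below 0.01 m and y of tin_e in the frame of stop_face between 0.025 and 0.039 m and y of tin_e in the frame of fence_face below -0.025 m and angle between tin_e's own z axis and vertical below 0.1 rad)) and ((x of tin_a in the frame of rack between -0.012 and 0.012 m and z of tin_a in the frame of rack below 0.01 m and y of tin_a in the frame of stop_face above 0.025 m and y of tin_a in the frame of fence_face between -0.039 and -0.025 m and angle between tin_a's own z axis and vertical below 0.1 rad) or (x of tin_b in the frame of rack between -0.012 and 0.012 m and z of tin_b in the frame of rack below 0.01 m and y of tin_b in the frame of stop_face above 0.025 m and y of tin_b in the frame of fence_face between -0.039 and -0.025 m and angle between tin_b's own z axis and vertical below 0.1 rad) or (x of tin_c in the frame of rack between -0.012 and 0.012 m and z of tin_c in the frame of rack below 0.01 m and y of tin_c in the frame of stop_face above 0.025 m and y of tin_c in the frame of fence_face between -0.039 and -0.025 m and angle between tin_c's own z axis and vertical below 0.1 rad) or (x of tin_d in the frame of rack between -0.012 and 0.012 m and z of tin_d in the frame of rack below 0.01 m and y of tin_d in the frame of stop_face above 0.025 m and y of tin_d in the frame of fence_face between -0.039 and -0.025 m and angle between tin_d's own z axis and vertical below 0.1 rad) or (x of tin_e in the frame of rack between -0.012 and 0.012 m and z of tin_e in the frame of rack below 0.01 m and y of tin_e in the frame of stop_face above 0.025 m and y of tin_e in the frame of fence_face between -0.039 and -0.025 m and angle between tin_e's own z axis and vertical below 0.1 rad)) and value of joint lever below 0.06 rad and velocity of joint fence below 0.01 m/s); the robot touches nothing.
It fails at once if the candle, the stone or the stamp was pushed away by more than 6 cm or knocked over (distance of any of candle, pebble, wood_stamp from where it was at the start of the episode above 0.06 m or angle between any of candle, wood_stamp's own z axis and vertical above 0.6 rad).
Of tin_a, tin_b, tin_c, tin_d, tin_e only 4 to 5 are there at a start; the rules pass over those that are not, and their reading is None.
At some moment in a run one of tin_a, tin_b, tin_c, tin_d, tin_e may be knocked a few centimetres aside while the robot is not near it.
Once in a run the grip may slacken for a moment while it holds something.
It also fails if it takes over 208 s, if anything falls off the work surface, if the arm or the gripper's body presses on something with over 40 N, if the wrist force passes 120 N, or if a joint passes its speed limit or range.

## Working session

There is one attempt and no reset: what is moved stays moved. The work goes in short steps, Python scripts to look and compute and a tool call to move; the robot and the scene stay as the last step left them, time stands still between calls to the robot, and variables do not carry over. Pictures are saved under pics/ and viewed, at most 14 in all, crops included, and the job is handed in when it is done.

Besides the shell and the picture viewer there is one more tool, called after "Call:" as name(argument=value, ...) on one line, values as JSON. step_arm: Moves the arm, as the interface text tells. Its arguments: {"type":"object","properties":{"plan":{"type":"array"}},"required":["plan"]}

```bash
mkdir -p pics; cat > h.py <<'E'
from cell import env
import numpy as np, cv2
def cal(n):
    c=env.get_calibration(n); return np.array(c["K"],float),np.array(c["D"],float),np.array(c["extrinsics"],float)
def ray(c,px):
    K,D,E=c; p=cv2.undistortPoints(np.array(px,float).reshape(-1,1,2),K,D).reshape(-1,2)
    d=np.c_[p[:,0],-p[:,1],-np.ones(len(p))]@E[:3,:3]
    o=-E[:3,:3].T@E[:3,3]; return o,d
def onz(c,px,z):
    o,d=ray(c,px); return o+d*((z-o[2])/d[:,2])[:,None]
def proj(c,P):
    K,D,E=c; q=np.array(P,float).reshape(-1,3)@E[:3,:3].T+E[:3,3]; q=q*[1,-1,-1]
    return cv2.projectPoints(q,np.zeros(3),np.zeros(3),K,D)[0].reshape(-1,2)
E
python3 - <<'E'
from h import *
for n in("scene","top"):
    im=env.read_camera(n);cv2.imwrite(f"pics/{n}0.png",im)
    c=cal(n);o,d=ray(c,[[320,200]]);print(n,o,onz(c,[[320,200],[0,0],[639,399]],0).round())
s=env.state();print({k:np.round(v,3) for k,v in s.items()}, env.tcp_to_grasp)
c=cal("wrist");print(ray(c,[[320,200]]))
E
```

```text
scene [-169.22730516 -579.22962251  712.615067  ] [[ 732.  158.    0.]
 [1438. 4355.    0.]
 [ 591. -684.    0.]]
top [544.46788817  84.15045003 940.50772254] [[ 620.   58.    0.]
 [1126.  912.    0.]
 [ 129. -773.    0.]]
{'t': np.float64(0.1), 'joints': array([ 1.104,  0.491,  1.559,  0.   ,  1.092, -0.106]), 'qvel': array([ 0.   , -0.003, -0.001, -0.   ,  0.003,  0.   ]), 'tau': array([ 3.0000e-03, -6.1363e+01, -2.5861e+01,  6.9000e-02,  4.7000e-02,
       -0.0000e+00]), 'eef_pos': array([220.52 , 584.582, 214.149]), 'tcp_rot': array([-3.141, -0.   ,  2.781]), 'ft_force': array([-0.398,  0.48 ,  1.236]), 'moment': array([ 0.037, -0.017, -0.052]), 'grip_force': np.float64(0.0), 'opening': np.float64(0.995)} 18.8
(array([146.46490689, 613.32240395, 384.10899651]), array([[ 0.259615  , -0.10190473, -0.96032789]]))
```

View pics/top0.png

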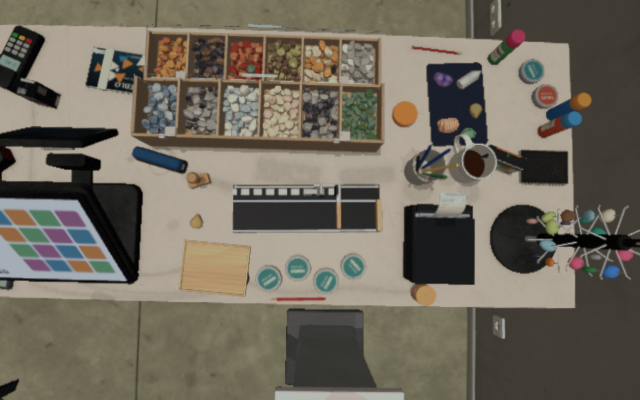

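View pics/scene0.png

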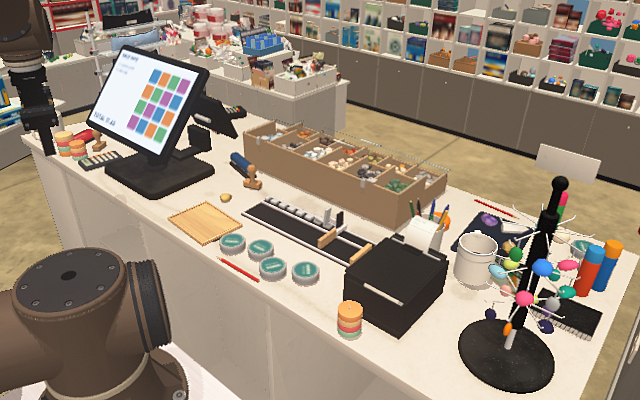

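The top view shows the tray at (215,267), four teal tins at (269,278), (298,267), (326,281) and (353,266), and the rack from (233,185) to (381,232). The stop is at x=380, the fence board at 338 and the carriage at about (328,188). The candle is at (425,294), the stone at (196,220) and the stamp at (198,180). Another teal disc sits far off at (532,70).

```bash
cat > m.py <<'E'
from h import *
im=cv2.imread("pics/top0.png");c=cal("top")
hsv=cv2.cvtColor(im,cv2.COLOR_BGR2HSV)
m=cv2.inRange(hsv,(80,80,60),(100,255,255))
n,l,s,ce=cv2.connectedComponentsWithStats(m)
for i in range(1,n):
    if s[i,4]>60: print("teal",ce[i].round(1),s[i,4],onz(c,[ce[i]],22)[0].round(1))
print("tray",onz(c,[[186.5,241],[250,246.5],[246,295],[180.5,290]],9).round(1))
print("rack",onz(c,[[233,185],[380,185],[382,231],[233,231]],4).round(1))
print("stop",onz(c,[[381.5,200],[377,200]],34).round(1),"fence",onz(c,[[336,200],[341,200]],33).round(1))
print("orange,candle",onz(c,[[404,114],[425,294]],22).round(1))
cv2.imwrite("pics/rk.png",cv2.resize(im[170:245,220:395],None,fx=4.5,fy=4.5,interpolation=cv2.INTER_CUBIC))
E
python3 m.py
```

```text
teal [126.   56.7] 71 [967.2 555.4  22. ]
teal [533.5  69.8] 192 [ 970.9 -487.    22. ]
teal [598.2 230.6] 72 [ 558.3 -649.4   22. ]
teal [352.5 266.7] 188 [457. -24.  22.]
teal [297.2 267.5] 196 [452.2 110.5  22. ]
teal [267.6 277.9] 195 [425.6 181.3  22. ]
teal [324.9 280.6] 191 [422.1  42.4  22. ]
tray [[509.5 384.6   9. ]
 [499.8 228.3   9. ]
 [381.5 234.1   9. ]
 [390.  394.1   9. ]]
rack [[651.5 276.8   4. ]
 [661.2 -92.3   4. ]
 [545.4 -98.8   4. ]
 [536.8 272.4   4. ]]
stop [[620.8 -90.8  34. ]
 [620.5 -79.7  34. ]] fence [[618.   20.3  33. ]
 [618.3   8.1  33. ]]
orange,candle [[ 840.6 -147.7   22. ]
 [ 394.  -203.3   22. ]]
```

View pics/rk.png

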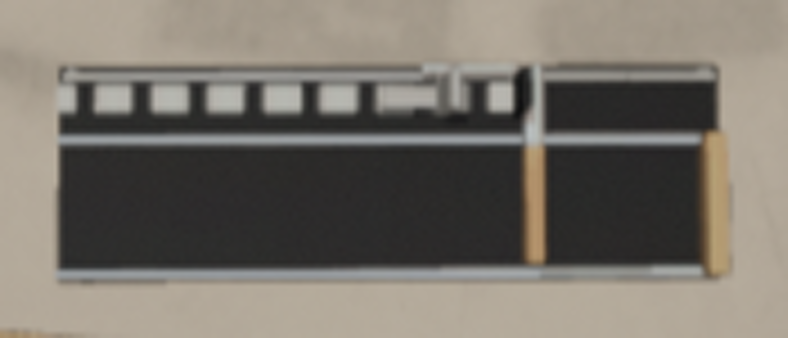

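```bash
cat >> h.py <<'E'
def go(x,y,z,yaw=None):
    """print shift in tool axes from the measured pose to a world TCP target, and turn in deg"""
    s=env.state(); R=cv2.Rodrigues(np.zeros(3))[0]
    from scipy.spatial.transform import Rotation as Ro
    R=Ro.from_euler("xyz",s["tcp_rot"]).as_matrix()
    d=R.T@(np.array([x,y,z])-s["eef_pos"])
    t=0 if yaw is None else -np.degrees((yaw-s["tcp_rot"][2]+np.pi)%(2*np.pi)-np.pi)
    print("t",round(float(s["t"]),1),"shift",d.round(1),"turn",round(float(t),1),"pos",np.round(s["eef_pos"],1),"yaw",round(float(s["tcp_rot"][2]),3),"f",np.round(s["ft_force"],1),"op",round(float(s["opening"]),3),"grip",round(float(s["grip_force"]),1))
E
python3 - <<'E'
from h import *
c=cal("top")
f=lambda u,v:[220+u/4.5,170+v/4.5]
print("lips",onz(c,[f(60,140),f(700,140),f(60,273),f(700,272)],10).round(1))
print("grip black, lever",onz(c,[f(524,90),f(466,90),f(440,90)],62).round(1))
print("bin", onz(c,[[134,148],[383,150]],0).round(1),onz(c,[[134,137],[383,141]],60).round(1))
# scene view measurement of grip/lever
im=cv2.imread("pics/scene0.png");cv2.imwrite("pics/sc.png",cv2.resize(im[195:265,235:385],None,fx=5,fy=5,interpolation=cv2.INTER_CUBIC))
go(635,40,214,3.166)
E
```

```text
lips [[610.7 273.2  10. ]
 [619.6 -80.5  10. ]
 [537.7 270.4  10. ]
 [546.4 -81.5  10. ]]
grip black, lever [[639.4  21.8  62. ]
 [638.6  52.2  62. ]
 [638.2  65.8  62. ]]
bin [[739.5 531.    0. ]
 [751.9 -99.7   0. ]] [[753.4 504.1  60. ]
 [760.5 -87.7  60. ]]
t 0.1 shift [-5.800e+02 -3.632e+02  4.000e-01] turn -22.1 pos [220.5 584.6 214.1] yaw 2.781 f [-0.4  0.5  1.2] op 0.995 grip 0.0
```

View pics/sc.png

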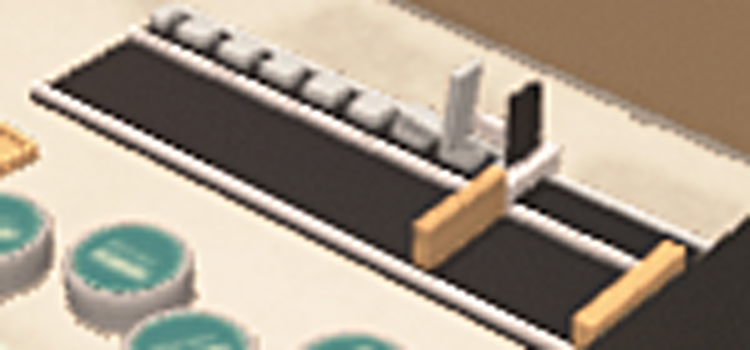

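The crop shows the steel lever on the +y side and the black grip on the -y side. The grip point is about (639,42), and the lane midline is x≈581-0.025y. I'm heading there now.

Call:
step_arm(plan=[[[-34,-21,0,-4,1],[-68,-42,0,-8,1],[-102,-63,0,-12,1],[-136,-84,0,-16,1],[-170,-105,0,-20,1],[-204,-126,0,-22,1],[-238,-147,0,-22,1],[-272,-168,0,-22,1]]])

```text
t: 0.77
eef_pos: [416.5, 329.8, 214.5]
tcp_rot: [-3.142, -0.0, -3.118]
ft_force: [-0.1, -0.2, 0.9]
opening: 0.999
grip_force: 0.0
```

```bash
python3 -c "
from h import *
go(639,42,150,3.166)"
```

```text
t 0.8 shift [-215.7 -293.    64.5] turn -0.1 pos [416.5 329.8 214.5] yaw -3.118 f [-0.1 -0.2  0.9] op 0.999 grip 0.0
```

Call:
step_arm(plan=[[[-24,-32.5,0,0,1],[-48,-65,0,0,1],[-72,-97.5,0,0,1],[-96,-130,0,0,1],[-120,-162.5,0,0,1],[-144,-195,0,0,1],[-168,-227.5,0,0,1],[-192,-260,0,0,1]]])

```text
t: 1.43
eef_pos: [614.6, 74.2, 214.4]
tcp_rot: [3.141, -0.001, -3.119]
ft_force: [0.3, 0.6, -0.4]
opening: 0.998
grip_force: 0.0
```

Call:
step_arm(plan=[[[-24,-33,20,0,1],[-24,-33,50,0,1],[-24,-33,65,0,1],[-24,-33,65,0,1]]])

```text
t: 1.77
eef_pos: [637.0, 42.8, 145.6]
tcp_rot: [3.141, -0.007, -3.12]
ft_force: [-0.6, 0.1, 0.0]
opening: 1.0
grip_force: 0.0
```

```bash
python3 -c "
from h import *
go(639,42,34,3.166)
c=cal('wrist');im=env.read_camera('wrist');cv2.imwrite('pics/w1.png',im)
print(proj(c,[[639,42,62],[639,66,62],[639,17,62],[580,8,33]]))"
```

```text
t 1.8 shift [ -2.7  -0.9 111.6] turn -0.2 pos [637.   42.8 145.6] yaw -3.12 f [-0.6  0.1  0. ] op 1.0 grip 0.0
[[318.89060626 208.02474444]
 [344.16829321 208.53486364]
 [292.52320181 207.49300806]
 [285.88275373 141.66708059]]
```

View pics/w1.png

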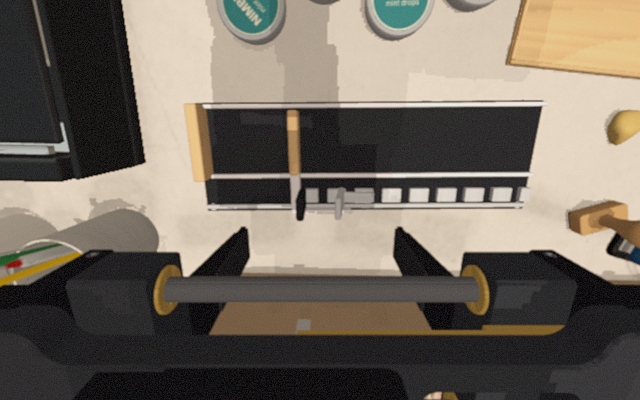

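The wrist view shows the black grip at (300,203) and the lever at (340,203), both between the fingers and close to the prediction. I'm going down, closing on them, and sliding.

Call:
step_arm(plan=[[[-1,-1,40,0,1],[-1,-1,80,0,1],[-1,-1,100,0,1],[-1,-1,111,0,1],[-1,-1,111,0,1]]])

```text
t: 2.23
eef_pos: [639.2, 43.2, 37.8]
tcp_rot: [3.141, -0.002, -3.118]
ft_force: [0.6, 0.6, 0.6]
opening: 1.0
grip_force: 0.0
```

Call:
step_arm(plan=[[[0,0,0,0,-1],[0,0,0,0,-1],[0,0,0,0,-1],[0,0,0,0,-1],[0,0,0,0,-1],[0,0,0,0,-1],[0,0,0,0,-1],[0,0,0,0,-1]]])

```text
t: 2.9
eef_pos: [639.6, 42.5, 38.8]
tcp_rot: [-3.141, 0.0, -3.118]
ft_force: [-0.6, -5.3, 1.0]
opening: 0.496
grip_force: 2.7
```

```bash
python3 -c "
from h import *
go(636,200,34,3.166)
cv2.imwrite('pics/t1.png',cv2.resize(env.read_camera('scene')[170:290,200:400],None,fx=4,fy=4))
"
```

```text
t 2.9 shift [-1.000e-01  1.575e+02  4.700e+00] turn -0.1 pos [639.6  42.5  38.8] yaw -3.118 f [-0.6 -5.3  1. ] op 0.496 grip 2.7
```

View pics/t1.png

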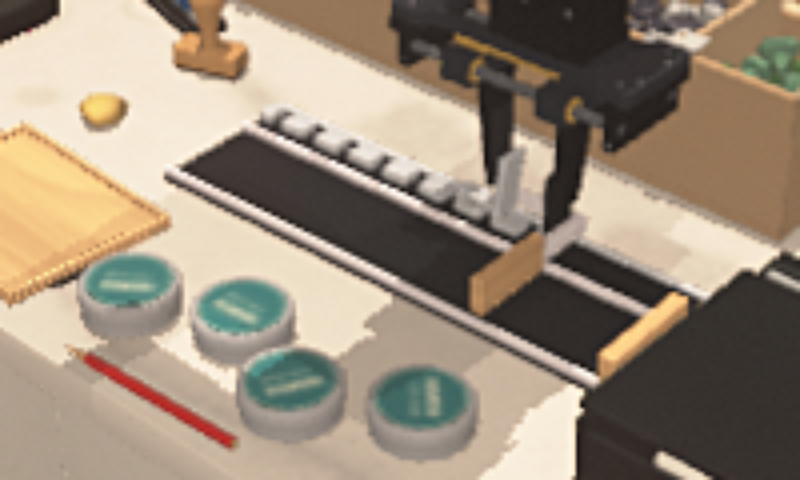

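The fingers have reached the uprights at (510,190) and (560,190). I'll keep squeezing.

Call:
step_arm(plan=[[[0,0,0,0,-1],[0,0,0,0,-1],[0,0,0,0,-1],[0,0,0,0,-1],[0,0,0,0,-1],[0,0,0,0,-1]]])

```text
t: 3.45
eef_pos: [639.6, 42.7, 38.7]
tcp_rot: [3.142, 0.0, -3.118]
ft_force: [0.0, -1.2, 2.4]
opening: 0.439
grip_force: 28.8
```

Call:
step_arm(plan=[[[0,10,0,0,-1],[0,28,0,0,-1],[0,48,0,0,-1],[0,68,0,0,-1],[0,88,0,0,-1],[0,108,0,0,-1],[0,128,0,0,-1],[0,140,0,0,-1]]])

```text
t: 4.12
eef_pos: [635.6, 184.8, 38.7]
tcp_rot: [3.141, -0.001, -3.117]
ft_force: [-4.1, -1.9, 5.1]
opening: 0.439
grip_force: 28.8
```

Call:
step_arm(plan=[[[0,5,0,0,-1],[0,10,0,0,-1],[0,14,0,0,-1],[0,17,0,0,-1],[0,18,0,0,-1],[0,18,0,0,-1]]])

```text
t: 4.62
eef_pos: [635.6, 200.4, 38.4]
tcp_rot: [-3.141, -0.001, -3.118]
ft_force: [-2.5, -1.3, 2.4]
opening: 0.462
grip_force: 9.7
```

```bash
python3 -c "
from h import *
go(636,208,34,3.166)
im=env.read_camera('top');cv2.imwrite('pics/t2.png',cv2.resize(im[170:245,220:395],None,fx=4.5,fy=4.5,interpolation=cv2.INTER_CUBIC))
"
```

```text
t 4.6 shift [-0.6  7.6  4.4] turn -0.1 pos [635.6 200.4  38.4] yaw -3.118 f [-2.5 -1.3  2.4] op 0.462 grip 9.7
```

View pics/t2.png

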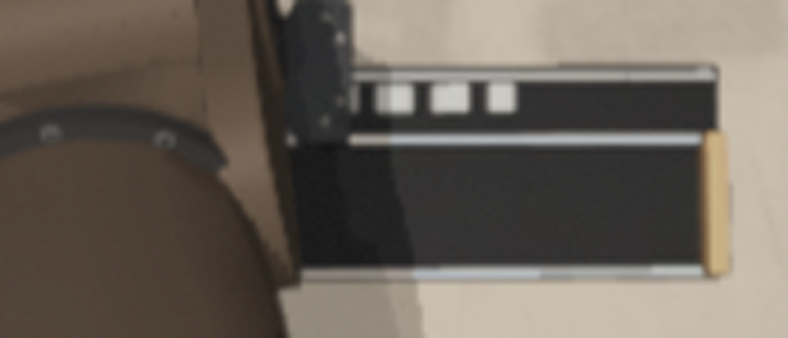

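The arm hides the fence in this view, and the grip has just slackened. I'll hold to re-squeeze, then nudge on to the end stop.

Call:
step_arm(plan=[[[0,0,0,0,-1],[0,0,0,0,-1],[0,0,0,0,-1],[0,0,0,0,-1],[0,0,0,0,-1],[0,0,0,0,-1]]])

```text
t: 5.17
eef_pos: [635.6, 200.6, 38.5]
tcp_rot: [3.142, -0.001, -3.119]
ft_force: [-5.0, -1.6, 2.6]
opening: 0.44
grip_force: 28.9
```

Call:
step_arm(plan=[[[0,1,0,0,-1],[0,2,0,0,-1],[0,3,0,0,-1],[0,3,0,0,-1]]])

```text
t: 5.5
eef_pos: [635.6, 203.8, 38.5]
tcp_rot: [3.141, -0.001, -3.118]
ft_force: [-3.4, 0.6, 2.1]
opening: 0.44
grip_force: 28.9
```

Call:
step_arm(plan=[[[0,1,0,0,-1],[0,2,0,0,-1],[0,3,0,0,-1],[0,3,0,0,-1]]])

```text
t: 5.83
eef_pos: [635.5, 206.8, 38.5]
tcp_rot: [3.141, -0.001, -3.118]
ft_force: [-5.5, 0.6, 1.7]
opening: 0.44
grip_force: 28.9
```

```bash
python3 -c "
from h import *
go(636,208,34,3.166)
c=cal('wrist');im=env.read_camera('wrist');cv2.imwrite('pics/w2.png',im)
"
```

```text
t 5.8 shift [-0.6  1.2  4.5] turn -0.1 pos [635.5 206.8  38.5] yaw -3.118 f [-5.5  0.6  1.7] op 0.44 grip 28.9
```

View pics/w2.png

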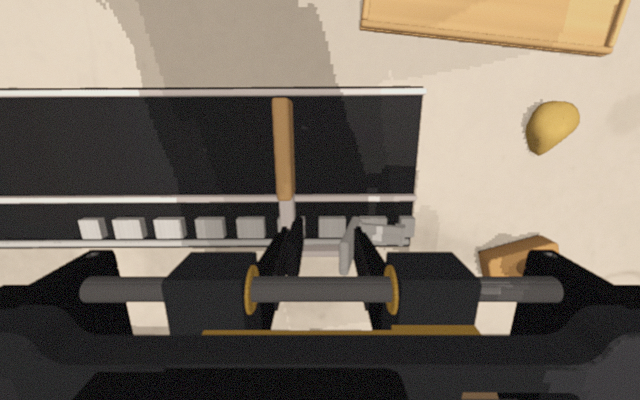

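The fence board shows at about (283,145), with its stop-side face near x=273, and it moves with the gripper. I'll measure that face.

```bash
python3 -c "
from h import *
c=cal('wrist')
print(onz(c,[[273.5,101],[291,101],[278,195]],33.5).round(1))
print(onz(c,[[424,90],[413,195]],10).round(1), 'tooth gaps',onz(c,[[265.5,228],[224.5,228],[183,228]],10.5).round(1))
"
```

```text
[[547.1 177.8  33.5]
 [546.9 188.1  33.5]
 [604.4 179.4  33.5]]
[[536.7 273.7  10. ]
 [608.6 274.7  10. ]] tooth gaps [[636.8 165.9  10.5]
 [637.5 135.   10.5]
 [638.2 103.7  10.5]]
```

Call:
step_arm(plan=[[[0,1,0,0,-1],[0,2,0,0,-1],[0,3,0,0,-1],[0,3,0,0,-1]]])

```text
t: 6.22
eef_pos: [635.4, 207.8, 38.4]
tcp_rot: [-3.139, -0.002, -3.118]
ft_force: [-5.3, -15.1, 2.9]
opening: 0.442
grip_force: 29.6
```

End stop felt at y≈207.5, so the last notch (217) is at 202.6. I'm backing up and releasing.

Call:
step_arm(plan=[[[0,-3,0,0,-1],[0,-6,0,0,-1],[0,-7.2,0,0,-1],[0,-7.2,0,0,-1],[0,-7.2,0,0,-1],[0,-7.2,0,0,-1]]])

```text
t: 6.72
eef_pos: [635.6, 202.4, 38.5]
tcp_rot: [3.142, -0.001, -3.118]
ft_force: [-4.6, -1.4, 0.5]
opening: 0.445
grip_force: 28.9
```

Call:
step_arm(plan=[[[0,0,0,0,-0.05],[0,0,0,0,0.1],[0,0,0,0,0.2],[0,0,0,0,0.4],[0,0,0,0,0.6],[0,0,0,0,0.6]]])

```text
t: 7.22
eef_pos: [636.3, 202.3, 38.7]
tcp_rot: [3.142, 0.001, -3.118]
ft_force: [0.6, 0.3, 0.3]
opening: 0.753
grip_force: 0.0
```

Call:
step_arm(plan=[[[0,0,-30,0,0.6],[0,0,-70,0,0.6],[0,0,-110,0,0.6],[0,0,-150,0,0.8],[30,0,-160,0,1],[70,0,-160,0,1]]])

```text
t: 7.72
eef_pos: [568.2, 200.7, 201.9]
tcp_rot: [3.14, 0.008, -3.119]
ft_force: [0.3, 0.4, -0.2]
opening: 0.952
grip_force: 0.0
```

```bash
python3 -c "
from h import *
c=cal('wrist');im=env.read_camera('wrist');cv2.imwrite('pics/w3.png',im)
go(452,110,214,-1.547)
"
```

```text
t 7.8 shift [108.1 -87.7 -14.4] turn -90.0 pos [558.  200.3 199.2] yaw -3.118 f [-2.   1.5  0.1] op 0.972 grip 0.0
```

View pics/w3.png

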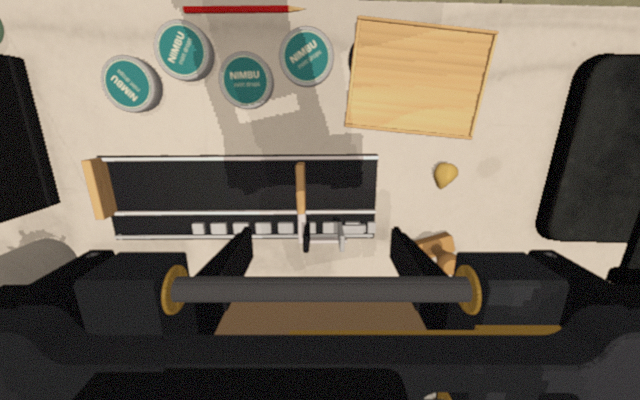

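The fence sits at (301,185), with the lever at (341,236) and the black grip at (306,236). The tins are at (130,83), (182,50), (246,80) and (306,56), and the tray at (421,78). I'll measure those.

```bash
cat >> h.py <<'E'
def tins(n,z=22,fn=None):
    s=env.state(); c=cal(n); im=env.read_camera(n)
    if fn: cv2.imwrite(fn,im)
    m=cv2.inRange(cv2.cvtColor(im,cv2.COLOR_BGR2HSV),(80,80,50),(100,255,255))
    m=cv2.morphologyEx(m,cv2.MORPH_CLOSE,np.ones((7,7)))
    for q in cv2.findContours(m,cv2.RETR_EXTERNAL,cv2.CHAIN_APPROX_NONE)[0]:
        if cv2.contourArea(q)>100:
            P=onz(c,q[:,0,:],z)[:,:2]; (x,y),r=cv2.minEnclosingCircle(P.astype(np.float32))
            if r<45 and x<750: print(n,"tin",round(x,1),round(y,1),"r",round(r,1))
E
python3 - <<'E'
from h import *
c=cal('wrist');go(452,110,130,1.594)
print(onz(c,[[302,225],[345,225]],62).round(1),"fence",onz(c,[[297,164]],33.5).round(1))
print("tray",onz(c,[[358,16.5],[497,33],[471,138],[345.5,125]],9).round(1))
tins('wrist');tins('top')
E
```

```text
t 7.8 shift [107.9 -87.7  69.6] turn 90.0 pos [558.  200.3 199.2] yaw -3.118 f [-2.   1.5  0.1] op 0.972 grip 0.0
[[598.6 180.1  62. ]
 [597.5 230.3  62. ]] fence [[531.6 171.9  33.5]]
tray [[367.3 238.5   9. ]
 [380.2 398.    9. ]
 [497.5 388.4   9. ]
 [485.4 230.1   9. ]]
wrist tin 457.2 -23.8 r 23.9
wrist tin 450.2 111.9 r 24.0
wrist tin 423.8 182.0 r 23.9
wrist tin 420.5 42.3 r 24.0
top tin 421.1 41.3 r 23.1
top tin 451.1 110.9 r 23.0
top tin 457.9 -25.5 r 22.8
```

Uprights are 50 mm apart, so the lever is released and the fence locked open. The tins agree across both views. Going to the first one (450.7,111.4).

Call:
step_arm(plan=[[[14,-11,9,7,1],[28,-22,18,14,1],[42,-33,27,21,1],[56,-44,36,28,1],[70,-55,45,35,1],[84,-66,54,42,1],[98,-77,60,49,1],[108,-88,69,56,1]]])

```text
t: 8.53
eef_pos: [460.4, 109.8, 129.4]
tcp_rot: [3.141, 0.001, 2.181]
ft_force: [0.8, 0.3, -0.2]
opening: 1.001
grip_force: 0.0
```

Call:
step_arm(plan=[[[0,0,0,7,1],[0,0,0,14,1],[0,0,0,21,1],[0,0,0,28,1],[0,0,0,34,1],[0,0,0,34,1],[0,0,0,34,1]]])

```text
t: 9.12
eef_pos: [460.9, 110.2, 129.5]
tcp_rot: [3.141, -0.0, 1.597]
ft_force: [-0.5, -0.0, 0.3]
opening: 0.999
grip_force: 0.0
```

```bash
python3 -c "
from h import *
tins('top');tins('wrist')
go(450.7,111.4,8.5,1.594)
"
```

```text
top tin 457.7 -25.3 r 22.9
wrist tin 457.1 -23.9 r 23.6
wrist tin 420.7 42.3 r 24.0
wrist tin 450.4 111.9 r 24.0
wrist tin 423.9 182.1 r 24.0
t 9.2 shift [  1.4  -9.8 121. ] turn 0.2 pos [460.5 110.3 129.5] yaw 1.597 f [-0.   0.7  0.1] op 1.002 grip 0.0
```

Call:
step_arm(plan=[[[1.5,-10,30,0,1],[1.5,-10,65,0,1],[1.5,-10,100,0,1],[1.5,-10,121,0,1],[1.5,-10,121,0,0.5],[1.5,-10,121,0,0],[1.5,-10,121,0,-1],[1.5,-10,121,0,-1]]])

```text
t: 9.88
eef_pos: [450.7, 111.7, 10.0]
tcp_rot: [3.139, -0.0, 1.595]
ft_force: [0.0, 0.1, 0.5]
opening: 0.773
grip_force: 0.0
```

Call:
step_arm(plan=[[[0,0,0,0,-1],[0,0,0,0,-1],[0,0,0,0,-1],[0,0,0,0,-1]]])

```text
t: 10.22
eef_pos: [450.7, 111.7, 9.7]
tcp_rot: [3.139, -0.0, 1.594]
ft_force: [-0.5, -0.1, 10.4]
opening: 0.634
grip_force: 30.0
```

Call:
step_arm(plan=[[[0,0,-15,0,-1],[0,0,-35,0,-1],[0,0,-50,0,-1],[0,0,-50,0,-1],[0,0,-50,0,-1],[0,0,-50,0,-1]]])

```text
t: 10.72
eef_pos: [449.6, 111.6, 58.1]
tcp_rot: [-3.141, -0.0, 1.594]
ft_force: [-0.1, -0.4, -4.1]
opening: 0.639
grip_force: 30.0
```

Call:
step_arm(plan=[[[0,0,0,0,-1]]])

```text
t: 10.8
eef_pos: [449.4, 111.6, 57.8]
tcp_rot: [-3.14, 0.0, 1.594]
ft_force: [-0.3, -0.2, -4.1]
opening: 0.638
grip_force: 30.0
```

Call:
step_arm(plan=[[[0,0,0,0,-1]]])

```text
t: 10.88
eef_pos: [449.5, 111.6, 57.8]
tcp_rot: [-3.14, 0.0, 1.594]
ft_force: [-0.3, 0.4, -3.5]
opening: 0.638
grip_force: 30.0
```

```bash
python3 -c "
from h import *
go(582,-48.5,60,1.594)
go(443,343,60,1.594)
"
```

```text
t 10.9 shift [-163.1  128.7   -2.4] turn -0.0 pos [449.5 111.6  57.8] yaw 1.594 f [-0.3  0.4 -3.5] op 0.638 grip 30.0
t 10.9 shift [231.5  -1.2  -2.2] turn -0.0 pos [449.5 111.6  57.8] yaw 1.594 f [-0.3  0.4 -3.5] op 0.638 grip 30.0
```

About −3.9 N, so it's full. It goes to the lane at the stop.

Call:
step_arm(plan=[[[-20,16,0,0,-1],[-50,40,0,0,-1],[-80,64,0,0,-1],[-110,88,0,0,-1],[-138,110,0,0,-1],[-158,124,0,0,-1],[-163,129,0,0,-1],[-163,129,0,0,-1]]])

```text
t: 11.55
eef_pos: [583.2, -49.7, 57.6]
tcp_rot: [-3.141, -0.0, 1.592]
ft_force: [0.0, 0.2, -3.6]
opening: 0.637
grip_force: 30.0
```

```bash
python3 -c "
from h import *
go(582,-48.5,14.2,1.594)
"
```

```text
t 11.6 shift [ 1.3 -1.1 43.4] turn -0.1 pos [583.2 -49.7  57.6] yaw 1.592 f [ 0.   0.2 -3.6] op 0.637 grip 30.0
```

Call:
step_arm(plan=[[[1,-1,20,0,-1],[1,-1,34,0,-1],[1,-1,39,0,-1],[1,-1,42,0,-1],[1,-1,43.5,0,-1],[1,-1,43.5,0,-1]]])

```text
t: 12.05
eef_pos: [581.6, -46.9, 15.3]
tcp_rot: [3.142, -0.0, 1.594]
ft_force: [0.6, -0.2, -3.3]
opening: 0.637
grip_force: 30.0
```

Call:
step_arm(plan=[[[0,0,0,0,0.35],[0,0,0,0,0.45],[0,0,0,0,0.45],[0,0,0,0,0.45]]])

```text
t: 12.38
eef_pos: [582.0, -47.4, 15.8]
tcp_rot: [3.14, 0.0, 1.594]
ft_force: [0.3, 0.2, -0.3]
opening: 0.717
grip_force: 0.0
```

Call:
step_arm(plan=[[[0,0,-20,0,0.45],[0,0,-50,0,0.6],[0,0,-90,0,1],[0,0,-115,0,1],[0,0,-115,0,1],[0,0,-115,0,1]]])

```text
t: 12.88
eef_pos: [582.1, -47.5, 131.7]
tcp_rot: [3.138, 0.001, 1.594]
ft_force: [-0.2, -0.7, -1.5]
opening: 0.985
grip_force: 0.0
```

```bash
python3 -c "
from h import *
tins('wrist');tins('top',26);tins('top')
go(421,42,130,1.594)
"
```

```text
wrist tin 581.3 -48.1 r 24.2
wrist tin 457.4 -24.2 r 24.0
wrist tin 420.5 42.2 r 24.2
top tin 421.6 41.0 r 23.1
top tin 424.8 180.4 r 23.0
top tin 420.9 41.3 r 23.2
top tin 424.3 180.8 r 23.1
t 13.0 shift [  93.  -158.    -0.6] turn -0.0 pos [581.1 -47.3 129. ] yaw 1.594 f [-0.4  0.3 -0.2] op 0.997 grip 0.0
```

Call:
step_arm(plan=[[[15,-25,0,0,1],[33,-57,0,0,1],[52,-90,0,0,1],[71,-122,0,0,1],[86,-147,0,0,1],[93,-158,0,0,1],[93,-158,0,0,1],[93,-158,0,0,1]]])

```text
t: 13.7
eef_pos: [422.4, 41.9, 130.0]
tcp_rot: [3.141, -0.0, 1.595]
ft_force: [0.1, 0.4, 0.2]
opening: 1.0
grip_force: 0.0
```

```bash
python3 -c "
from h import *
tins('wrist')
go(420.8,42,8.5,1.594)
"
```

```text
wrist tin 457.1 -24.7 r 24.5
wrist tin 420.6 42.3 r 23.9
wrist tin 423.9 182.1 r 24.2
t 13.8 shift [  0.4  -2.2 121.5] turn 0.0 pos [422.9  41.6 130. ] yaw 1.594 f [0.4 0.2 0.6] op 1.0 grip 0.0
```

Call:
step_arm(plan=[[[0.5,-2,30,0,1],[0.5,-2,65,0,1],[0.5,-2,100,0,1],[0.5,-2,121,0,1],[0.5,-2,121,0,0.5],[0.5,-2,121,0,0],[0.5,-2,121,0,-1],[0.5,-2,121,0,-1]]])

```text
t: 14.42
eef_pos: [420.6, 42.2, 10.3]
tcp_rot: [3.139, 0.0, 1.594]
ft_force: [0.6, -0.1, 0.5]
opening: 0.779
grip_force: 0.0
```

Call:
step_arm(plan=[[[0,0,0,0,-1],[0,0,0,0,-1],[0,0,0,0,-1],[0,0,0,0,-1]]])

```text
t: 14.75
eef_pos: [420.3, 42.3, 10.1]
tcp_rot: [3.139, 0.0, 1.594]
ft_force: [0.4, -0.5, 9.6]
opening: 0.632
grip_force: 30.2
```

Call:
step_arm(plan=[[[0,0,-15,0,-1],[0,0,-35,0,-1],[0,0,-50,0,-1],[0,0,-50,0,-1],[0,0,-50,0,-1],[0,0,-50,0,-1]]])

```text
t: 15.25
eef_pos: [419.2, 42.4, 58.7]
tcp_rot: [-3.141, -0.0, 1.594]
ft_force: [-0.4, -0.8, -3.4]
opening: 0.632
grip_force: 29.9
```

Call:
step_arm(plan=[[[0,0,0,0,-1],[0,0,0,0,-1]]])

```text
t: 15.42
eef_pos: [419.2, 42.4, 58.4]
tcp_rot: [-3.14, -0.0, 1.594]
ft_force: [0.2, -0.4, -3.7]
opening: 0.632
grip_force: 29.9
```

```bash
python3 -c "
from h import *
go(580.5,17,60,1.594)
go(443,343,60,1.594)
"
```

```text
t 15.4 shift [-29.2 160.7  -1.9] turn 0.0 pos [419.2  42.4  58.4] yaw 1.594 f [ 0.2 -0.4 -3.7] op 0.632 grip 29.9
t 15.4 shift [300.   30.8  -1.6] turn 0.0 pos [419.2  42.4  58.4] yaw 1.594 f [ 0.2 -0.4 -3.7] op 0.632 grip 29.9
```

Also full (−3.6 N). It takes slot 2.

Call:
step_arm(plan=[[[-4,20,0,0,-1],[-10,55,0,0,-1],[-17,90,0,0,-1],[-23,125,0,0,-1],[-27,150,0,0,-1],[-29,160,0,0,-1],[-29,161,0,0,-1],[-29,161,0,0,-1]]])

```text
t: 16.08
eef_pos: [580.5, 17.1, 57.9]
tcp_rot: [-3.139, -0.0, 1.594]
ft_force: [-0.3, -0.3, -3.6]
opening: 0.631
grip_force: 29.9
```

```bash
python3 -c "
from h import *
go(580.5,17,14.5,1.594)
"
```

```text
t 16.1 shift [-0.1  0.1 43.4] turn -0.0 pos [580.5  17.1  57.9] yaw 1.594 f [-0.3 -0.3 -3.6] op 0.631 grip 29.9
```

Call:
step_arm(plan=[[[0,0,20,0,-1],[0,0,34,0,-1],[0,0,39,0,-1],[0,0,42,0,-1],[0,0,44,0,-1],[0,0,44,0,-1]]])

```text
t: 16.58
eef_pos: [581.0, 17.2, 15.3]
tcp_rot: [-3.142, -0.0, 1.594]
ft_force: [0.0, 0.1, -4.8]
opening: 0.631
grip_force: 29.9
```

Call:
step_arm(plan=[[[0,0,0,0,0.35],[0,0,0,0,0.45],[0,0,0,0,0.45],[0,0,0,0,0.45]]])

```text
t: 16.92
eef_pos: [581.5, 17.1, 15.7]
tcp_rot: [3.14, 0.0, 1.594]
ft_force: [0.1, 0.3, 0.7]
opening: 0.721
grip_force: 0.0
```

Call:
step_arm(plan=[[[0,0,-20,0,0.45],[0,0,-50,0,0.6],[0,0,-90,0,1],[0,0,-115,0,1],[0,0,-115,0,1],[0,0,-115,0,1]]])

```text
t: 17.42
eef_pos: [581.7, 17.1, 131.6]
tcp_rot: [3.138, 0.0, 1.594]
ft_force: [-0.0, -0.3, -0.9]
opening: 0.983
grip_force: 0.0
```

```bash
python3 -c "
from h import *
tins('wrist');tins('top',26);tins('top')
go(457.3,-24.5,130,1.594)
"
```

```text
wrist tin 580.9 -49.3 r 24.7
wrist tin 457.3 -24.6 r 24.4
wrist tin 580.6 15.9 r 24.3
wrist tin 424.2 182.2 r 24.5
top tin 424.8 180.4 r 22.9
top tin 424.3 180.8 r 23.0
t 17.6 shift [ -38.8 -124.2   -0.7] turn -0.0 pos [580.6  17.2 129. ] yaw 1.594 f [0.1 0.2 0.1] op 0.998 grip 0.0
```

Call:
step_arm(plan=[[[-6,-20,0,0,1],[-16,-52,0,0,1],[-26,-84,0,0,1],[-34,-110,0,0,1],[-39,-123,0,0,1],[-39,-124,0,0,1],[-39,-124,0,0,1],[-39,-124,0,0,1]]])

```text
t: 18.23
eef_pos: [458.9, -24.7, 129.7]
tcp_rot: [-3.142, -0.0, 1.594]
ft_force: [0.1, 0.1, 0.6]
opening: 0.997
grip_force: 0.0
```

```bash
python3 -c "
from h import *
tins('wrist')
go(457.3,-24.5,8.5,1.594)
"
```

```text
wrist tin 582.9 -48.4 r 24.1
wrist tin 457.2 -24.1 r 23.9
wrist tin 582.1 16.5 r 24.3
t 18.3 shift [ 1.000e-01 -1.700e+00  1.212e+02] turn 0.0 pos [459.  -24.6 129.7] yaw 1.594 f [-0.8  0.1  0.7] op 0.997 grip 0.0
```

Call:
step_arm(plan=[[[0,-2,30,0,1],[0,-2,65,0,1],[0,-2,100,0,1],[0,-2,121,0,1],[0,-2,121,0,0.5],[0,-2,121,0,0],[0,-2,121,0,-1],[0,-2,121,0,-1]]])

```text
t: 18.95
eef_pos: [457.0, -24.8, 10.4]
tcp_rot: [3.139, 0.0, 1.594]
ft_force: [-0.1, 0.7, 0.2]
opening: 0.772
grip_force: 0.0
```

Call:
step_arm(plan=[[[0,0,0,0,-1],[0,0,0,0,-1],[0,0,0,0,-1],[0,0,0,0,-1]]])

```text
t: 19.28
eef_pos: [456.8, -24.9, 10.2]
tcp_rot: [3.139, 0.0, 1.594]
ft_force: [-0.2, 1.3, 9.6]
opening: 0.636
grip_force: 30.0
```

Call:
step_arm(plan=[[[0,0,-15,0,-1],[0,0,-35,0,-1],[0,0,-50,0,-1],[0,0,-50,0,-1],[0,0,-50,0,-1],[0,0,-50,0,-1]]])

```text
t: 19.78
eef_pos: [455.9, -24.8, 58.9]
tcp_rot: [3.141, -0.0, 1.594]
ft_force: [0.6, 0.4, -0.5]
opening: 0.637
grip_force: 30.0
```

Call:
step_arm(plan=[[[0,0,0,0,-1],[0,0,0,0,-1]]])

```text
t: 19.95
eef_pos: [455.8, -24.7, 58.5]
tcp_rot: [-3.14, -0.0, 1.594]
ft_force: [-0.1, 0.4, -1.4]
opening: 0.64
grip_force: 30.0
```

```bash
python3 -c "
from h import *
go(579,82,60,1.594)
go(443,344,60,1.594)
"
```

```text
t 19.9 shift [103.9 125.7  -1.7] turn -0.0 pos [455.8 -24.7  58.5] yaw 1.594 f [-0.1  0.4 -1.4] op 0.64 grip 30.0
t 19.9 shift [368.9  -4.3  -1.4] turn -0.0 pos [455.8 -24.7  58.5] yaw 1.594 f [-0.1  0.4 -1.4] op 0.64 grip 30.0
```

About −0.9 N, so it's empty. It goes to the tray's near slot (443,276).

Call:
step_arm(plan=[[[25,-2,0,0,-1],[65,-4,0,0,-1],[105,-5,0,0,-1],[145,-6,0,0,-1],[185,-6,0,0,-1],[225,-6,0,0,-1],[262,-6,0,0,-1],[290,-6,0,0,-1]]])

```text
t: 20.62
eef_pos: [442.7, 267.7, 58.6]
tcp_rot: [-3.141, 0.0, 1.595]
ft_force: [-0.8, 0.0, -1.0]
opening: 0.638
grip_force: 30.0
```

Call:
step_arm(plan=[[[9,0,0,0,-1],[10,0,0,0,-1],[10,0,0,0,-1]]])

```text
t: 20.87
eef_pos: [442.7, 274.6, 58.6]
tcp_rot: [-3.14, 0.001, 1.595]
ft_force: [0.4, -1.0, -1.1]
opening: 0.637
grip_force: 30.0
```

```bash
python3 -c "
from h import *
go(443,276,14.5,1.594)
c=cal('wrist');im=env.read_camera('wrist');cv2.imwrite('pics/w4.png',im)
# monitor corners from two views
a,b=cal('scene'),cal('top')
for p,q in (([165,158],[137,280]),([210,68],[93,185])):
    o1,d1=ray(a,[p]);o2,d2=ray(b,[q]);A=np.c_[d1[0],-d2[0]];t=np.linalg.lstsq(A,o2-o1,rcond=None)[0]
    print((o1+d1[0]*t[0]).round(),(o2+d2[0]*t[1]).round())
"
```

```text
t 20.9 shift [ 1.4  0.4 44.1] turn 0.1 pos [442.7 274.6  58.6] yaw 1.595 f [ 0.4 -1.  -1.1] op 0.637 grip 30.0
[435. 434. 151.] [432. 437. 153.]
[604. 430. 349.] [607. 427. 348.]
```

View pics/w4.png

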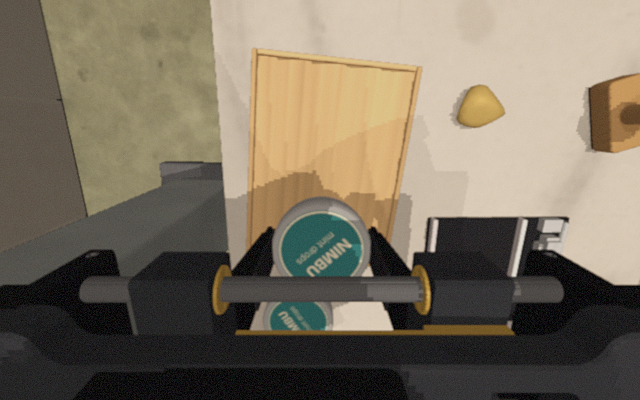

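The wrist view shows the held tin at (322,245) between the tray's walls (x≈250 to 400), with the next tin behind at (298,320). I'm lowering it.

Call:
step_arm(plan=[[[1,0,20,0,-1],[1,0,34,0,-1],[1,0,39,0,-1],[1,0,42,0,-1],[1,0,44,0,-1],[1,0,44,0,-1]]])

```text
t: 21.42
eef_pos: [443.3, 275.5, 15.3]
tcp_rot: [3.142, -0.0, 1.593]
ft_force: [0.4, -0.3, -1.0]
opening: 0.639
grip_force: 30.0
```

Call:
step_arm(plan=[[[0,0,0,0,0.35],[0,0,0,0,0.45],[0,0,0,0,0.45],[0,0,0,0,0.45]]])

```text
t: 21.75
eef_pos: [443.2, 276.1, 15.5]
tcp_rot: [3.141, -0.0, 1.594]
ft_force: [1.0, -0.8, 0.1]
opening: 0.722
grip_force: 0.0
```

Call:
step_arm(plan=[[[0,0,-20,0,0.45],[0,0,-50,0,0.6],[0,0,-90,0,1],[0,0,-115,0,1],[0,0,-115,0,1],[0,0,-115,0,1]]])

```text
t: 22.25
eef_pos: [443.5, 276.3, 131.5]
tcp_rot: [3.139, -0.001, 1.594]
ft_force: [0.8, 0.2, -0.2]
opening: 0.985
grip_force: 0.0
```

```bash
python3 -c "
from h import *
tins('wrist');tins('top')
go(424,182,130,1.594)
"
```

```text
wrist tin 423.4 187.3 r 23.0
wrist tin 442.8 275.3 r 24.4
top tin 424.2 181.1 r 23.3
top tin 442.7 276.0 r 23.3
top tin 582.4 -48.6 r 23.1
top tin 581.3 15.6 r 23.0
t 22.4 shift [-93.4 -20.8  -0.5] turn 0.0 pos [442.6 275.8 129.5] yaw 1.594 f [-0.5 -0.6 -1.2] op 0.998 grip 0.0
```

Call:
step_arm(plan=[[[-20,-5,0,0,1],[-50,-11,0,0,1],[-76,-17,0,0,1],[-92,-20,0,0,1],[-94,-20.5,0,0,1],[-94,-20.5,0,0,1],[-94,-20.5,0,0,1]]])

```text
t: 22.93
eef_pos: [424.9, 181.9, 129.5]
tcp_rot: [-3.141, 0.0, 1.594]
ft_force: [0.3, 0.4, 0.8]
opening: 1.001
grip_force: 0.0
```

```bash
python3 -c "
from h import *
tins('wrist')
go(424,181.7,8.5,1.594)
"
```

```text
wrist tin 423.8 182.2 r 23.9
wrist tin 443.1 276.6 r 24.4
t 23.0 shift [ -0.4  -0.9 121.2] turn 0.0 pos [424.9 182.2 129.7] yaw 1.594 f [ 0.1  0.4 -0.3] op 1.0 grip 0.0
```

Call:
step_arm(plan=[[[0,-1,30,0,1],[0,-1,65,0,1],[0,-1,100,0,1],[0,-1,121,0,1],[0,-1,121,0,0.5],[0,-1,121,0,0],[0,-1,121,0,-1],[0,-1,121,0,-1]]])

```text
t: 23.65
eef_pos: [424.3, 182.0, 10.3]
tcp_rot: [3.14, -0.001, 1.594]
ft_force: [-0.3, 0.2, -0.0]
opening: 0.776
grip_force: 0.0
```

Call:
step_arm(plan=[[[0,0,0,0,-1],[0,0,0,0,-1],[0,0,0,0,-1],[0,0,0,0,-1]]])

```text
t: 23.98
eef_pos: [424.1, 181.7, 10.1]
tcp_rot: [3.14, -0.001, 1.594]
ft_force: [-2.3, 1.5, 8.7]
opening: 0.634
grip_force: 30.1
```

Call:
step_arm(plan=[[[0,0,-15,0,-1],[0,0,-35,0,-1],[0,0,-50,0,-1],[0,0,-50,0,-1],[0,0,-50,0,-1],[0,0,-50,0,-1]]])

```text
t: 24.48
eef_pos: [423.7, 181.5, 58.9]
tcp_rot: [3.141, -0.0, 1.594]
ft_force: [1.0, -0.4, -1.7]
opening: 0.633
grip_force: 30.0
```

Call:
step_arm(plan=[[[0,0,0,0,-1],[0,0,0,0,-1]]])

```text
t: 24.65
eef_pos: [423.5, 181.4, 58.5]
tcp_rot: [-3.14, 0.0, 1.594]
ft_force: [-0.6, 0.0, -1.2]
opening: 0.636
grip_force: 30.0
```

```bash
python3 -c "
from h import *
go(579,82,60,1.594)
go(447,342,60,1.594)
"
```

```text
t 24.6 shift [-103.   153.2   -1.7] turn -0.0 pos [423.5 181.4  58.5] yaw 1.594 f [-0.6  0.  -1.2] op 0.636 grip 30.0
t 24.6 shift [160.   27.2  -1.6] turn -0.0 pos [423.5 181.4  58.5] yaw 1.594 f [-0.6  0.  -1.2] op 0.636 grip 30.0
```

About −1.4 N, so also empty. It goes to the tray's far slot (447,340), turned 28° to keep the camera clear of the monitor.

Call:
step_arm(plan=[[[15,4,-4,-6,-1],[50,10,-4,-12,-1],[90,17,-4,-18,-1],[125,22,-4,-24,-1],[150,27,-4,-28,-1],[158,27.5,-2,-28,-1],[158,27.5,0,-28,-1],[158,27.5,0,-28,-1]]])

```text
t: 25.32
eef_pos: [446.7, 339.4, 58.0]
tcp_rot: [-3.139, 0.0, 2.082]
ft_force: [-0.2, -1.4, -0.4]
opening: 0.635
grip_force: 30.0
```

```bash
python3 -c "
from h import *
go(447,340,14.5)
"
```

```text
t 25.3 shift [ 0.4  0.6 43.5] turn 0.0 pos [446.7 339.4  58. ] yaw 2.082 f [-0.2 -1.4 -0.4] op 0.635 grip 30.0
```

Call:
step_arm(plan=[[[0.5,0.5,20,0,-1],[0.5,0.5,34,0,-1],[0.5,0.5,39,0,-1],[0.5,0.5,42,0,-1],[0.5,0.5,44,0,-1],[0.5,0.5,44,0,-1]]])

```text
t: 25.82
eef_pos: [448.0, 340.4, 15.4]
tcp_rot: [3.141, -0.0, 2.082]
ft_force: [-0.7, 0.3, -0.3]
opening: 0.633
grip_force: 30.0
```

Call:
step_arm(plan=[[[0,0,0,0,0.35],[0,0,0,0,0.45],[0,0,0,0,0.45],[0,0,0,0,0.45]]])

```text
t: 26.15
eef_pos: [447.9, 340.9, 15.5]
tcp_rot: [3.141, -0.0, 2.083]
ft_force: [0.6, 0.3, 0.7]
opening: 0.723
grip_force: 0.0
```

Call:
step_arm(plan=[[[0,0,-20,0,0.45],[0,0,-50,0,0.6],[0,0,-90,0,1],[0,0,-125,0,1],[0,0,-135,0,1],[0,0,-135,0,1]]])

```text
t: 26.65
eef_pos: [448.8, 341.5, 153.2]
tcp_rot: [3.136, -0.0, 2.083]
ft_force: [0.2, 0.5, -1.1]
opening: 0.983
grip_force: 0.0
```

```bash
python3 -c "
from h import *
tins('wrist');tins('top');
go(635.6,202.4,150,3.165)
"
```

```text
wrist tin 443.0 274.7 r 24.1
wrist tin 448.2 340.1 r 24.1
top tin 442.7 276.0 r 23.3
top tin 447.7 340.8 r 23.4
top tin 582.4 -48.6 r 23.1
top tin 581.2 15.5 r 23.1
t 26.8 shift [-212.7   96.3   -0.4] turn -62.0 pos [447.5 340.6 149.6] yaw 2.083 f [-0.3 -0.  -1.1] op 0.995 grip 0.0
```

All tins are sorted and confirmed from the top view. Back to the fence carriage.

Call:
step_arm(plan=[[[-26,12,0,-7,1],[-56,25,0,-14,1],[-90,40,0,-21,1],[-124,56,0,-28,1],[-158,71,0,-35,1],[-190,86,0,-42,1],[-212,96,0,-49,1],[-213,96,0,-56,1]]])

```text
t: 27.42
eef_pos: [638.4, 198.8, 146.9]
tcp_rot: [-3.14, -0.002, 3.063]
ft_force: [-0.3, -0.1, 0.6]
opening: 1.001
grip_force: 0.0
```

Call:
step_arm(plan=[[[0,0,0,-6,1],[0,0,0,-6,1],[0,0,0,-6,1]]])

```text
t: 27.67
eef_pos: [635.2, 202.0, 148.0]
tcp_rot: [-3.141, -0.003, -3.122]
ft_force: [0.2, -0.2, -1.1]
opening: 1.002
grip_force: 0.0
```

```bash
python3 -c "
from h import *
go(635.6,202.6,38.5,3.165)
"
```

```text
t 27.7 shift [ -0.7   0.7 109.5] turn -0.2 pos [635.2 202.  148. ] yaw -3.122 f [ 0.2 -0.2 -1.1] op 1.002 grip 0.0
```

Call:
step_arm(plan=[[[-0.5,0.5,40,0,1],[-0.5,0.5,80,0,1],[-0.5,0.5,100,0,1],[-0.5,0.5,109,0,1],[-0.5,0.5,109,0,1],[-0.5,0.5,109,0,1]]])

```text
t: 28.17
eef_pos: [636.5, 202.9, 41.5]
tcp_rot: [3.141, 0.0, -3.12]
ft_force: [0.3, 0.4, 0.1]
opening: 1.001
grip_force: 0.0
```

Call:
step_arm(plan=[[[0,0,0,0,-1],[0,0,0,0,-1],[0,0,0,0,-1],[0,0,0,0,-1],[0,0,0,0,-1],[0,0,0,0,-1],[0,0,0,0,-1],[0,0,0,0,-1]]])

```text
t: 28.83
eef_pos: [636.4, 203.5, 41.4]
tcp_rot: [3.14, 0.001, -3.119]
ft_force: [-0.7, 0.4, 2.2]
opening: 0.495
grip_force: 6.5
```

Call:
step_arm(plan=[[[0,0,0,0,-1],[0,0,0,0,-1],[0,0,0,0,-1],[0,0,0,0,-1],[0,0,0,0,-1]]])

```text
t: 29.25
eef_pos: [636.4, 202.7, 41.3]
tcp_rot: [3.141, 0.0, -3.118]
ft_force: [-0.3, 0.5, 3.4]
opening: 0.432
grip_force: 28.8
```

Call:
step_arm(plan=[[[0,-8,0,0,-1],[0,-24,0,0,-1],[0,-42,0,0,-1],[0,-60,0,0,-1],[0,-78,0,0,-1],[0,-94,0,0,-1],[0,-106,0,0,-1],[0,-110,0,0,-1]]])

```text
t: 29.92
eef_pos: [639.6, 90.3, 41.4]
tcp_rot: [-3.141, 0.001, -3.12]
ft_force: [5.6, 1.8, 1.6]
opening: 0.431
grip_force: 28.8
```

Call:
step_arm(plan=[[[0,-3,0,0,-1],[0,-6,0,0,-1],[0,-9,0,0,-1],[0,-12,0,0,-1],[0,-13.5,0,0,-1],[0,-13.5,0,0,-1],[0,-13.5,0,0,-1],[0,-13.5,0,0,-1]]])

```text
t: 30.58
eef_pos: [639.9, 79.2, 41.3]
tcp_rot: [-3.141, 0.002, -3.118]
ft_force: [5.7, -0.7, 2.3]
opening: 0.43
grip_force: 28.9
```

```bash
python3 -c "
from h import *
tins('wrist',26,'pics/w5.png');go(638.7,78.5,41,3.165)
"
```

```text
wrist tin 580.5 17.0 r 24.5
wrist tin 581.1 -46.9 r 24.4
t 30.6 shift [ 1.2 -0.7  0.4] turn 0.0 pos [639.9  79.2  41.4] yaw -3.118 f [ 5.4 -0.7  1.5] op 0.431 grip 28.9
```

View pics/w5.png

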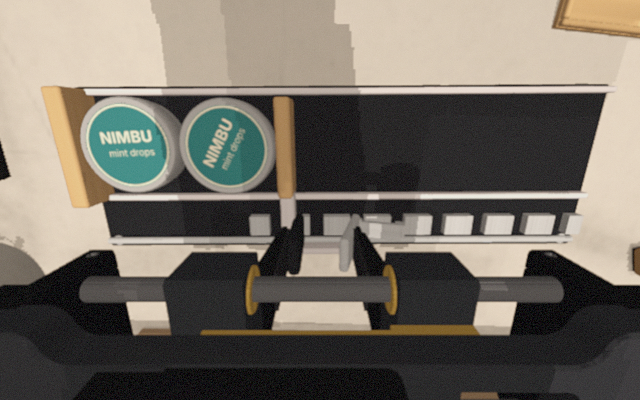

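Both tins sit between the stop (75,145) and the fence (284,145). The fence is at about 93.5 mm, so I'm releasing and backing off.

Call:
step_arm(plan=[[[0,-0.5,0,0,-1],[0,-0.5,0,0,-0.05],[0,-0.5,0,0,0.1],[0,-0.5,0,0,0.2],[0,-0.5,0,0,0.4],[0,-0.5,0,0,0.6],[0,-0.5,0,0,0.6]]])

```text
t: 31.22
eef_pos: [638.5, 78.6, 40.6]
tcp_rot: [-3.141, -0.002, -3.118]
ft_force: [0.3, 0.1, 0.1]
opening: 0.751
grip_force: 0.0
```

Call:
step_arm(plan=[[[0,0,-30,0,0.6],[0,0,-70,0,0.6],[0,0,-110,0,0.6],[0,0,-130,0,0.8],[0,0,-130,0,1],[0,0,-130,0,1],[0,0,-130,0,1],[0,0,-130,0,1]]])

```text
t: 31.88
eef_pos: [638.4, 78.6, 169.4]
tcp_rot: [3.142, -0.003, -3.118]
ft_force: [-0.1, 1.0, -0.1]
opening: 0.997
grip_force: 0.0
```

```bash
python3 -c "
from h import *
go(639,80,150);tins('wrist',26,'pics/w6.png');tins('top',26)
"
```

```text
t 31.9 shift [-0.7  1.4 19.4] turn 0.0 pos [638.4  78.6 169.4] yaw -3.118 f [-0.1  1.  -0.1] op 0.997 grip 0.0
wrist tin 580.6 16.4 r 23.9
wrist tin 581.1 -46.6 r 23.9
wrist tin 447.7 340.9 r 24.0
wrist tin 445.2 276.5 r 23.7
top tin 443.1 275.0 r 22.9
top tin 448.0 339.8 r 22.8
```

View pics/w6.png

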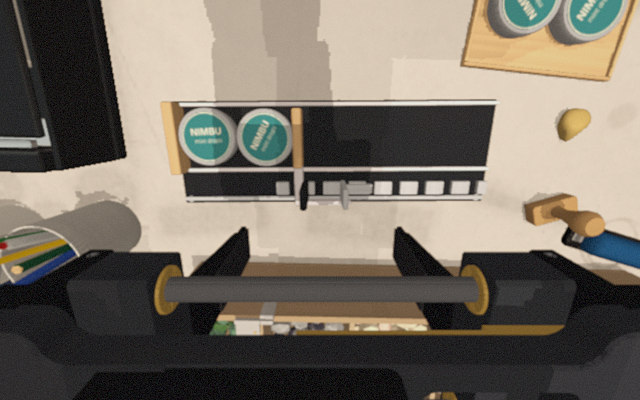

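The row is closed up, with tins at (207,136) and (265,138) and the fence at (297,137). I'll check the lever spread numerically before handing in.

```bash
python3 -c "
from h import *
c=cal('wrist');im=cv2.imread('pics/w6.png')
print(im[176:192:4,292:356].mean(2).astype(int))
P=onz(c,[[300,182],[350,182]],62);print(P.round(1))
print('fence face',onz(c,[[292.5,112]],33.5).round(1))"
```

```text
[[ 27  60 138 169 170 167 171 173 173 167 145 108  50  23  21  30  34  28
   17  37  29  36  30  36  22  27  29  26  35  26  32  28  34  25  26  29
   30  30  27  32  26  27  25  27  26  36  21  26  25  24  21  21  24  28
   34  19  23  31  37  35  25  23  33  26]
 [ 20  66 131 164 167 166 172 167 170 171 148 102  45  23  13  23  39  47
   48  47  43  45  35  23  30  33  16  33  27  30  31  34  44  52  44  44
   42  42  48  40  45  40  51  45  45  44  42  42  63  81  95  90  72  46
   21  33  38  46  53  53  58  46  60  52]
 [ 21  52 116 155 167 167 169 168 162 121  52  12  19  26  11  39  99 137
  150 152 152 146 111  58  15  24  16  33  31  29  60 120 151 154 152 152
  153 155 156 156 152 154 147 152 152 153 150 140 117 108 114 119 116 108
  111 110 117 128 133 133 133 133 134 137]
 [ 15  49 108 151 169 168 169 146  93  39  14  22  31  26  16  41  99 142
  152 153 152 146 116  64  19  29  24  24  32  18  58 118 150 153 150 151
  154 151 153 153 152 151 150 153 150 149 151 137 118 105 108 112 116 118
  119 134 149 152 153 154 151 152 154 152]]
[[621.5  58.1  62. ]
 [620.4 108.7  62. ]]
fence face [[553.5  48.1  33.5]]
```

```bash
python3 -c "
from h import *
print(env.job_done())"
```

```text
the job is handed in; nothing more can be done
None
```

The job is handed in: the two full tins stand in the lane with the fence released at the 93 mm notch, and the two empties are in the tray; the final images agree, but no verdict came back.

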